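Sweep the model wheels through the gate

TASK

On the model-kit sorting tray, push the wheel with the red hub and then the wheel with the blue hub, one at a time, through the gate between the two orange posts so that each drops into the slot behind it. Sweep them along the tray with the closed fingertips or the outside of the fingers, without picking them up or lifting them over the walls; leave the yellow wheel and everything else where they are.

Things in the scene. Friction and masses are not known exactly. Their poses are not given: they have to be found in the camera images.
- tray: fixed white and grey sorting tray, 200 mm (its x) by 270 mm (its y, -140 to +130 mm), origin on the table under it, z up; its +y axis points along the deck towards the gate and the slot. The flat grey deck is 60 mm above the table, from y = -140 to +50 mm; the wheels lie on it at y about -80 to -45 mm
- deck (a point): point on the deck's top at x = 0, y = -65 mm of the tray, amid the wheels. White walls 5 mm thick and 10 mm high stand on the deck: at both sides (inner faces x = +-95 mm), at the back (inner face y = -135 mm) and two slanting funnel walls from (x = +-98, y = -2 mm) in to the gate posts
- gate (a point): middle of the gate, on the deck 60 mm above the table, at x = 0, y = +45 mm of the tray. The gate is the 38 mm gap between two orange posts (6 mm thick, y +40 to +50 mm, 16 mm high). The deck ends right behind it, at the slot's edge y = +50 mm: a wheel pushed until its centre is about 10 mm past that edge tips and falls in
- slot (a point): middle of the slot's floor, at x = 0, y = +82.5 mm of the tray, 6 mm above the table; the slot is a pocket open at the top, 44 mm wide (x), 65 mm long (y +50 to +115 mm), 54 mm deep below the deck; it takes both wheels, lying or leaning
- red_wheel_center (a point): centre (half-way up) of a loose model-kit wheel lying flat on the tray's deck: black tyre, red hub, 28 mm across, 10 mm thick, 14 g or so; its centre starts 65 mm above the table
- blue_wheel_center (a point): centre (half-way up) of a loose model-kit wheel lying flat on the tray's deck: black tyre, blue hub, 28 mm across, 10 mm thick, 14 g or so; its centre starts 65 mm above the table
- yellow_wheel_center (a point): centre (half-way up) of a loose model-kit wheel lying flat on the tray's deck: black tyre, yellow hub, 28 mm across, 10 mm thick, 14 g or so; its centre starts 65 mm above the table; to be left alone
- pot_white: loose glass paint pot with a white cap, 26 mm across, 36 mm high, standing on the tray beside the slot; origin under its middle; leave alone
- pot_green: the same with a green cap, on the other side of the slot; leave alone
- figure: loose model robot in blue, red and white on a black base, 80 by 90 mm, 145 mm high, on the table to the left; origin under its base; leave alone
- spray: pink spray bottle, 68 mm across, 178 mm high, on the table to the right; origin under its middle; leave alone
- tape: roll of black tape lying flat, 90 mm across, 20 mm high, on the table to the right; origin under its middle; leave alone
- primer: white primer jar with black cap, 56 mm across, 90 mm high, on the table to the left; origin under its middle; leave alone
- red_wheel: the red-hubbed wheel itself; origin at the centre of its underside as built
- blue_wheel: the blue-hubbed wheel itself; origin at the centre of its underside as built

How it is judged (in metres and radians):
On the way, in this order (a step that is already met when the one before it is completed fails the run):
1. the red wheel is in the gate, on the deck (x of red_wheel_center in the frame of tray between -0.016 and 0.016 m and y of red_wheel_center in the frame of tray between 0.036 and 0.066 m and z of red_wheel_center in the frame of tray between 0.05 and 0.076 m), for 0.02 s.
2. the red wheel lies in the slot (x of red_wheel_center in the frame of tray between -0.022 and 0.022 m and y of red_wheel_center in the frame of tray between 0.05 and 0.115 m and z of red_wheel_center in the frame of tray between 0.006 and 0.052 m), for 0.1 s.
3. the blue wheel is in the gate, on the deck (x of blue_wheel_center in the frame of tray between -0.016 and 0.016 m and y of blue_wheel_center in the frame of tray between 0.036 and 0.066 m and z of blue_wheel_center in the frame of tray between 0.05 and 0.076 m), for 0.02 s.
4. the blue wheel lies in the slot (x of blue_wheel_center in the frame of tray between -0.022 and 0.022 m and y of blue_wheel_center in the frame of tray between 0.05 and 0.115 m and z of blue_wheel_center in the frame of tray between 0.006 and 0.052 m), for 0.1 s.
At the end, for the whole second after the job is handed in: the red and the blue wheel are at rest inside the slot, their centres within its 44 by 65 mm opening and at least 8 mm below the deck; the yellow wheel is within 15 mm of where it lay and the pots, model robot, spray bottle, tape and primer jar within 20 mm of where they stood (all of step 2 and all of step 4 and linear speed of each of red_wheel, blue_wheel below 0.03 m/s and distance of yellow_wheel_center from where it was at the start of the episode below 0.015 m and distance of each of pot_white, pot_green, figure, spray, tape, primer from where it was at the start of the episode below 0.02 m); the robot touches nothing.
It fails at once if a wheel is lifted: its centre comes 17 mm or more above where it lies on the deck (height (world z) of any of red_wheel_center, blue_wheel_center, yellow_wheel_center above 0.082 m).
It fails at once if the red and the blue wheel are in the gate at the same time ((x of red_wheel_center in the frame of tray between -0.016 and 0.016 m and y of red_wheel_center in the frame of tray between 0.036 and 0.066 m and z of red_wheel_center in the frame of tray between 0.05 and 0.076 m) and (x of blue_wheel_center in the frame of tray between -0.016 and 0.016 m and y of blue_wheel_center in the frame of tray between 0.036 and 0.066 m and z of blue_wheel_center in the frame of tray between 0.05 and 0.076 m)).
It fails at once if the yellow wheel is moved more than 15 mm (distance of yellow_wheel_center from where it was at the start of the episode above 0.015 m).
It fails at once if a paint pot on the tray is moved more than 20 mm or tipped over (distance of any of pot_white, pot_green from where it was at the start of the episode above 0.02 m or angle between any of pot_white, pot_green's own z axis and vertical above 0.35 rad).
It fails at once if the model robot, spray bottle, tape roll or primer jar is moved more than 20 mm or tipped over (distance of any of figure, spray, tape, primer from where it was at the start of the episode above 0.02 m or angle between any of figure, spray, tape, primer's own z axis and vertical above 0.35 rad).
It also fails if it takes over 54 s, if anything falls off the work surface, if the arm or the gripper's body presses on something with over 40 N, if the wrist force passes 120 N, or if a joint passes its speed limit or range.

ROBOT

A 6-joint arm with a two-finger parallel gripper is mounted at the origin on the work surface. World frame = base frame: x ahead of the robot, y to its left, z up, the work surface at z = 0. Lengths are in mm, angles in degrees, forces in N, time in s.
With the tool pointing down it reaches from about 350 to 800 mm from the base axis. Payload 7.3 kg.
Tool frame: the origin (TCP) lies on the front face of the gripper's body, between the roots of the fingers; the fingertips stand 73 mm ahead of it and the grasp point (between the pads) lies ctrl.tcp_to_grasp ahead of it (ctrl.tcp_to_grasp is the distance from the TCP to the grasp point, in mm); z points along the fingers, y is the line along which they close (so a half turn about z gives the same grasp; the last joint's range is limited). The gripper opens to 85 mm and grips with 20 to 120 N. Pads are 22 mm wide; open, the fingers measure 114 mm over their backs; the gripper's body (76 mm by 85 mm) begins 54 mm behind the grasp point. The pads swing forward as they close: fully open they stand 13 mm farther back than shut.
Start: joints at [56.952, 19.595, 87.324, -0, 73.075, -8.365], TCP at [219.223, 477.052, 303.922] pointing down, gripper open.
Joint ranges: [-145.02, 145.02], [-44.19, 115.74], [2.07, 154.8], [-57.11, 237.11], [16.16, 152.29], [-177.93, 177.93]. Speed limits (degrees/s): [147.25, 147.25, 180, 180, 180, 180].

INTERFACE

Orientations are given as a 3x3 rotation matrix whose columns are the frame's x, y, z axes.
In Python, from bench import ctrl, read_camera gives the robot as it stands.
- The arm moves only by the tool move_arm, never from a script. Its arguments are lists of equal length, an entry for each row: "translation": the shift along the tool's x, y, z scaled (see below), a list of three; "turn": the turn, a rotation vector about the tool's x, y, z scaled (see below), a list of three. In form: {"translation": [[dx, dy, dz], ...], "turn": [[ax, ay, az], ...]}. A call has exactly 5 rows; each row is the pose to reach, as a shift and turn from the pose commanded when the call began, along the tool's axes at that moment, turning the shorter way round; what a row does not reach only later rows make up. The controller multiplies each number of a shift by 30 cm and each number of a turn by 180 degrees. A row lasts 1/10 s, in which the tool goes at most 50 mm and 8.59 degrees, less where a joint would pass 70% of its speed; a pose out of reach is approached as far as the arm can. A call with a number of a shift or a turn outside -1 to 1 is refused whole. A call with a gripper value outside its range is refused whole. "claw" is the opening, from 0 (shut) to 1 (fully open), set as the call begins (left out, the last holds). The fingers move at their own pace and stop on an object; "grip_force" is the grip in N (left out, the last holds). Time passes only in rows, so rows that repeat a pose let the fingers close, or fill a call up. It gives the time, the measured TCP pose, the force, the opening and the grip force at its end, in the units of the state.
- ctrl.read_state(): the state, without advancing time (a new reading comes with each control period).
- read_camera(name): name is "side" or "top" or "wrist"; returns a dict with "color" (384x512x3 uint8, red, green, blue), "fovy" (degrees; the focal length in pixels is half the picture's height over the tangent of half this angle, whatever the lens; pixels are square), "cx", "cy" (the principal point, pixels), "R" (3x3) and "t" (3): a world point X has camera coordinates R X + t. Camera axes: x right, y down, z forward; pixel columns grow to the right and rows downward; lengths in mm; the calibration is good to about 2 mm. A picture is of the moment at which its call begins. There is no depth.
- ctrl.hand_in(): hands the job in; it is judged then, once.
The state is a dict: "t": time; "joints": joint angles; "qd": joint speeds; "joint_torque": joint torques, N m; "ee_pos": TCP position; "tool_rot": TCP orientation; "force": force on the tool from outside, world axes, zero at the start; "torque": the same for the moment, N m; "width": opening from 0.0 (shut) to 1.0 (fully open); "grasp_force": force on a finger pad.
Only numpy, scipy, OpenCV 4.12 (cv2) and the standard library are available. Lean on these libraries where they do the work, as an engineer would, in place of code of your own. Each camera call takes 0.05 s, during which the arm holds its last target. There are 200 camera calls.

## Working session

There is one attempt and no reset: what is moved stays moved. The work goes in short steps, Python scripts to look and compute and a tool call to move; the robot and the scene stay as the last step left them, time stands still between calls to the robot, and variables do not carry over. Pictures are saved under pics/ and viewed, at most 10 in all, crops included, and the job is handed in when it is done.

Besides the shell and the picture viewer there is one more tool, called as name(argument=value, ...), one argument or row to a line, values as JSON. move_arm: Moves the arm, as the interface text tells. Shifts and turns lie within -1 to 1; 1 stands for 30 cm of shift or 180 degrees of turn. Its arguments: {"type":"object","properties":{"translation":{"type":"array","items":{"type":"array","items":{"type":"number","minimum":-1,"maximum":1}}},"turn":{"type":"array","items":{"type":"array","items":{"type":"number","minimum":-1,"maximum":1}}},"claw":{"type":"number"},"grip_force":{"type":"number"}},"required":["translation","turn"]}

```bash
mkdir -p pics
python3 - <<'E'
from bench import ctrl, read_camera
import cv2,numpy as np
s=ctrl.read_state();print(s['t'],s['ee_pos'],np.round(s['tool_rot'],3),ctrl.tcp_to_grasp,s['width'])
ims=[]
for n in ("top","side"):
    c=read_camera(n);cv2.imwrite(f"pics/{n}0.png",c['color'][:,:,::-1]);np.savez(f"{n}0.npz",**c)
    print(n,c['fovy'],c['cx'],c['cy'],np.round(-c['R'].T@c['t']),np.round(c['R'],2).tolist())
E
```

```text
0.0 [219.06576284 476.79064827 303.22114222] [[-0.909  0.418 -0.001]
 [ 0.418  0.909 -0.001]
 [ 0.    -0.002 -1.   ]] 53.900000000000006 0.9965574294936831
top 55.07885748514887 256.7608682491402 196.743797838779 [ 354.   14. 1151.] [[-0.03, -1.0, 0.03], [-0.99, 0.02, -0.17], [0.16, -0.03, -0.99]]
side 43.70850285252373 259.9045977376933 188.95298314675532 [ 228. -885. 1233.] [[0.94, -0.33, 0.02], [-0.24, -0.73, -0.64], [0.22, 0.6, -0.77]]
```

View pics/top0.png

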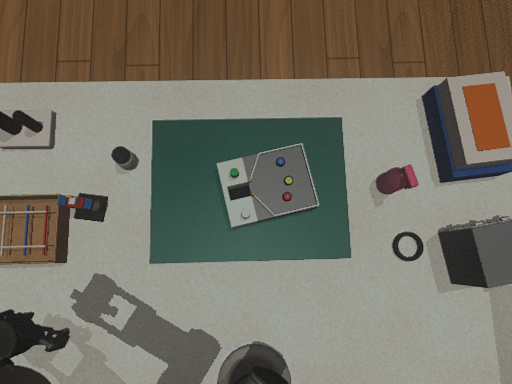

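View pics/side0.png

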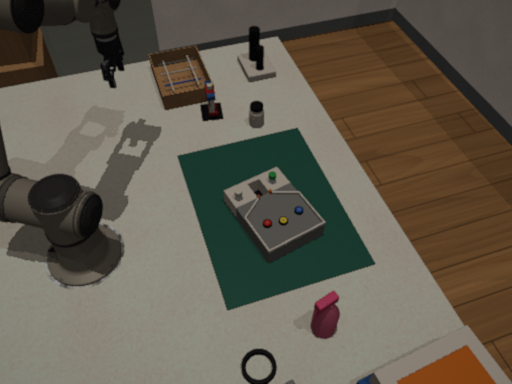

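The top view shows the slot at (240,190) and the gate near (251,188). The hubs are red (287,197), yellow (289,181) and blue (281,161), and the pot caps are green (234,173) and white (245,215). The side view confirms this layout.

```bash
cat > h.py <<'E'
import numpy as np,cv2
def load(n): return dict(np.load(n))
def K(c):
    f=c['color'].shape[0]/2/np.tan(np.radians(c['fovy'])/2);return f
def ray(c,uv,z):
    d=c['R'].T@np.array([(uv[0]-c['cx'])/K(c),(uv[1]-c['cy'])/K(c),1]);o=-c['R'].T@c['t']
    return o+d*(z-o[2])/d[2]
def proj(c,X):
    p=c['R']@np.array(X,float)+c['t'];return K(c)*p[:2]/p[2]+[c['cx'],c['cy']]
HUE={'red':((172,4),120,70),'orange':((5,16),130,90),'yellow':((22,36),110,70),'blue':((100,125),110,60),'green':((50,75),120,70)}
def blobs(c,col,roi):
    h=cv2.cvtColor(c['color'],cv2.COLOR_RGB2HSV).astype(int);(a,b),s,v=HUE[col]
    H=h[...,0];m=((H>=a)&(H<=b)) if a<b else ((H>=a)|(H<=b))
    m=(m&(h[...,1]>s)&(h[...,2]>v));k=np.zeros_like(m);x0,x1,y0,y1=roi;k[y0:y1,x0:x1]=1
    n,l,st,ce=cv2.connectedComponentsWithStats((m&k).astype(np.uint8))
    return [(int(st[i,4]),ce[i]) for i in range(1,n) if st[i,4]>2]
E
python3 - <<'E'
from h import *
for n,roi in(("top0.npz",(210,325,140,232)),("side0.npz",(215,330,160,265))):
    c=load(n)
    for col,z in(('red',70),('yellow',70),('blue',70),('orange',76),('green',96)):
        for a,p in blobs(c,col,roi): print(n[:4],col,a,p.round(1),ray(c,p,z).round(1))
c=load("top0.npz");im=c['color'][135:235,205:330,::-1];cv2.imwrite("pics/crop0.png",cv2.resize(im,None,fx=6,fy=6,interpolation=cv2.INTER_CUBIC))
E
```

```text
top0 red 38 [286.8 196. ] [ 534.8 -110.4   70. ]
top0 yellow 39 [288.4 180. ] [ 583.4 -117.3   70. ]
top0 blue 40 [280.5 161. ] [642.8 -95.8  70. ]
top0 orange 4 [249.5 180. ] [ 5.847e+02 -3.000e-01  7.600e+01]
top0 orange 4 [252.2 193.8] [542.9  -7.4  76. ]
top0 green 44 [233.9 172. ] [605.5  45.1  96. ]
side red 38 [266.9 222.1] [ 537.9 -113.2   70. ]
side yellow 38 [283.  219.5] [ 586.8 -119.5   70. ]
side blue 34 [298.7 209.1] [646.2 -98.4  70. ]
side orange 5 [270.2 190.4] [587.   -6.1  76. ]
side orange 3 [258.3 195.7] [545.  -14.2  76. ]
side green 26 [272.1 174.2] [609.1  39.3  96. ]
```

View pics/crop0.png

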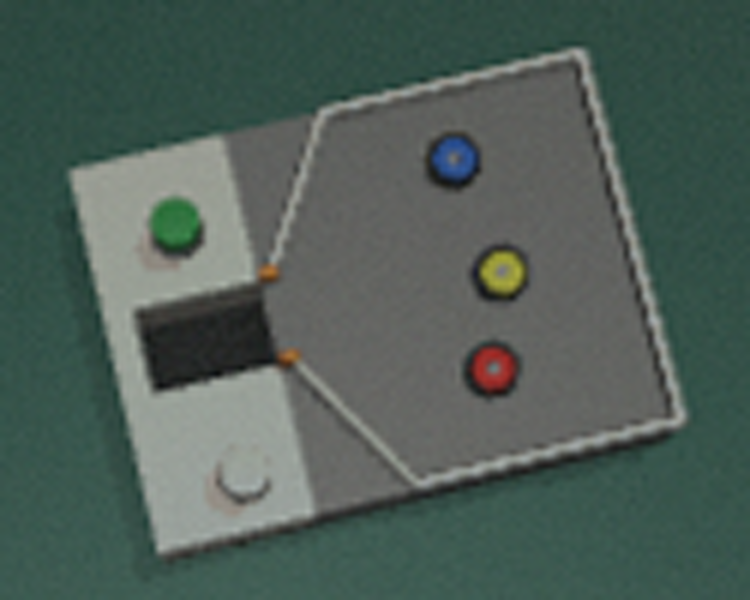

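```bash
cat >> h.py <<'E'
def up(u,v): return ((u+.5)/6-.5+205,(v+.5)/6-.5+135)
E
python3 - <<'E'
from h import *
import json
c=load("top0.npz");s=load("side0.npz")
P=[((22,45),c_) for c_ in [np.mean([ray(c,(249.5,180.),76),ray(s,(270.2,190.4),76)],0)]]
P+=[((-22,45),np.mean([ray(c,(252.2,193.8),76),ray(s,(258.3,195.7),76)],0))]
for t,u,z in(((100,-140),(585,50),70),((-100,-140),(686,424),70),((100,130),(70,172),60),((-100,130),(158,552),60)):
    P.append((t,ray(c,up(*u),z)+[1.3,-2,0]))   # half of the top/side disagreement
A=np.array([p[0] for p in P],float);B=np.array([p[1][:2] for p in P])
a0,b0=A.mean(0),B.mean(0);H=(A-a0).T@(B-b0);a=np.arctan2(H[0,1]-H[1,0],H[0,0]+H[1,1])
R=np.array([[np.cos(a),-np.sin(a)],[np.sin(a),np.cos(a)]]);o=b0-R@a0
print(np.degrees(a),o,(B-(A@R.T+o)).round(1).tolist())
json.dump([a,*o],open('tray.json','w'))
for n,u,v in(('red',(286.8,196.),(266.9,222.1)),('yel',(288.4,180.),(283,219.5)),('blue',(280.5,161),(298.7,209.1))):
    w=np.mean([ray(c,u,70),ray(s,v,70)],0)[:2];print(n,w.round(1),(R.T@(w-o)).round(1))
E
cat >> h.py <<'E'
import json
def tray():
    a,x,y=json.load(open('tray.json'));return np.array([[np.cos(a),-np.sin(a)],[np.sin(a),np.cos(a)]]),np.array([x,y]),np.degrees(a)
def goto(pos,R0,tx,ty,tipz,tdir):
    """tool move so that tips are at tray (tx,ty), height tipz, tool y at tray angle tdir (deg)"""
    R,o,a=tray();w=R@[tx,ty]+o;b=np.radians(tdir+a)
    y=np.array([np.cos(b),np.sin(b),0]);z=np.array([0,0,-1.]);Rn=np.c_[np.cross(y,z),y,z]
    tr=R0.T@(np.array([*w,tipz+73])-pos)/300;rv=cv2.Rodrigues(R0.T@Rn)[0].ravel()/np.pi
    return tr.round(3),rv.round(4)
E
python3 -c "
from h import *
from bench import ctrl
s=ctrl.read_state()
print(goto(np.array(s['ee_pos']),np.array(s['tool_rot']),-60,-100,130,60))"
```

```text
12.018655148270179 [573.94963085 -50.43862222] [[-0.2, -1.3], [0.7, 0.2], [-1.0, 0.4], [0.7, 0.9], [-1.0, -0.2], [0.8, -0.0]]
red [ 536.4 -111.8] [-49.5 -52.2]
yel [ 585.2 -118.4] [ -3.2 -68.8]
blue [644.5 -97. ] [ 59.3 -60.2]
(array([-1.848, -1.489,  0.336]), array([-0.0004, -0.0001, -0.0372]))
```

move_arm(
  translation=[
    [-0.13, -0.104, 0],
    [-0.26, -0.208, 0],
    [-0.39, -0.312, 0],
    [-0.52, -0.416, 0],
    [-0.65, -0.52, 0],
  ],
  turn=[
    [0, 0, 0],
    [0, 0, 0],
    [0, 0, 0],
    [0, 0, 0],
    [0, 0, 0],
  ],
  claw=0,
)

```text
t: 0.6
ee_pos: [331.5, 252.1, 303.8]
tool_rot: [[-0.909, 0.417, -0.0], [0.417, 0.909, -0.0], [0.0, -0.0, -1.0]]
force: [0.6, 0.0, -0.2]
width: 0.143
grasp_force: 0.0
```

move_arm(
  translation=[
    [-0.13, -0.104, 0],
    [-0.26, -0.208, 0],
    [-0.39, -0.312, 0],
    [-0.52, -0.416, 0],
    [-0.65, -0.52, 0],
  ],
  turn=[
    [0, 0, 0],
    [0, 0, 0],
    [0, 0, 0],
    [0, 0, 0],
    [0, 0, 0],
  ],
)

```text
t: 1.1
ee_pos: [443.6, 28.6, 303.8]
tool_rot: [[-0.909, 0.418, -0.0], [0.418, 0.909, 0.0], [0.0, 0.0, -1.0]]
force: [0.7, 0.9, 0.9]
width: 0.003
grasp_force: 0.0
```

```bash
cat > g.py <<'E'
import sys
from h import *
from bench import ctrl
s=ctrl.read_state();p=np.array(s['ee_pos']);R0=np.array(s['tool_rot']);R,o,a=tray()
print('t',round(s['t'],2),'tip tray',(R.T@(p[:2]-o)).round(1),'z',round(p[2]-73,1),'dir',round(np.degrees(np.arctan2(R0[1,1],R0[0,1]))-a,1),'F',np.round(s['force'],1),'w',round(s['width'],2))
if len(sys.argv)>5: print(*goto(p,R0,*map(float,sys.argv[1:6])) if 0 else goto(p,R0,*map(float,sys.argv[1:5]),float(sys.argv[5])))
E
sed -i '$d' g.py; echo 'if len(sys.argv)>4: print(*goto(p,R0,*map(float,sys.argv[1:5])))'>>g.py 
python3 g.py -74 -80 110 49
```

```text
t 1.1 tip tray [-111.   104.5] z 230.8 dir 53.3 F [0.7 0.9 0.9] w 0.0
[-0.467 -0.419  0.403] [ 0.0001 -0.0001  0.0238]
```

move_arm(
  translation=[
    [-0.1, -0.09, 0.06],
    [-0.2, -0.18, 0.12],
    [-0.3, -0.27, 0.22],
    [-0.39, -0.35, 0.32],
    [-0.467, -0.419, 0.403],
  ],
  turn=[
    [0, 0, 0.005],
    [0, 0, 0.01],
    [0, 0, 0.015],
    [0, 0, 0.02],
    [0, 0, 0.024],
  ],
)

```text
t: 1.6
ee_pos: [518.1, -143.8, 181.0]
tool_rot: [[-0.874, 0.486, -0.001], [0.486, 0.874, 0.001], [0.001, -0.0, -1.0]]
force: [-0.4, 1.5, 0.4]
width: 0.002
grasp_force: 0.0
```

```bash
python3 g.py -74 -80 64 49
python3 - <<'E'
from h import *
from bench import read_camera
ims=[]
for n,z in(("top",(205,330,135,235)),("side",(205,330,140,240))):
    c=read_camera(n);im=c['color'][z[2]:z[3],z[0]:z[1],::-1];ims.append(cv2.resize(im,None,fx=3,fy=3,interpolation=2))
w=read_camera("wrist")['color'][:,:,::-1];ims.append(cv2.resize(w,(400,300)))
cv2.imwrite("pics/a.png",np.vstack([np.hstack(ims[:2]),cv2.copyMakeBorder(ims[2],0,0,0,350,0)]))
E
```

```text
t 1.6 tip tray [-74.  -79.7] z 108.0 dir 48.9 F [-0.4  1.5  0.4] w 0.0
[-0.001 -0.001  0.147] [-0.     -0.0004 -0.0006]
```

View pics/a.png

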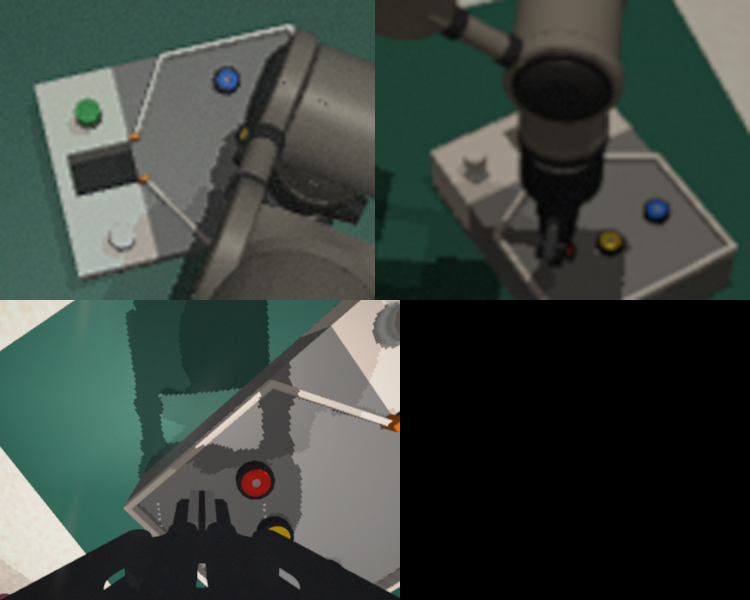

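The wrist view shows the red hub at about (255,480), which is ahead and to the right of the closed fingers. The yellow hub is partly hidden behind them. I'll measure both from this view to cross-check.

```bash
cat > w.py <<'E'
from h import *
from bench import read_camera
c=read_camera("wrist");R,o,a=tray()
for col in('red','yellow','blue','orange'):
    for A,p in blobs(c,col,(0,512,0,384)):
        if A>40: print(col,A,p.round(0),(R.T@(ray(c,p,76 if col=='orange' else 70)[:2]-o)).round(1))
E
python3 w.py
```

```text
red 956 [324. 233.] [-48.5 -52.1]
yellow 199 [356. 294.] [ -4.9 -62.4]
orange 371 [501. 159.] [-23.9  42.8]
```

move_arm(
  translation=[
    [0, 0, 0.05],
    [0, 0, 0.1],
    [0, 0, 0.13],
    [0, 0, 0.147],
    [0, 0, 0.147],
  ],
  turn=[
    [0, 0, 0],
    [0, 0, 0],
    [0, 0, 0],
    [0, 0, 0],
    [0, 0, 0],
  ],
)

```text
t: 2.3
ee_pos: [518.0, -141.4, 139.1]
tool_rot: [[-0.875, 0.484, -0.0], [0.484, 0.875, 0.0], [0.0, 0.0, -1.0]]
force: [-0.3, 0.2, -0.5]
width: 0.005
grasp_force: 0.0
```

move_arm(
  translation=[
    [0, 0.025, 0],
    [0, 0.05, 0],
    [0, 0.075, 0],
    [0, 0.1, 0],
    [0, 0.12, 0],
  ],
  turn=[
    [0, 0, 0],
    [0, 0, 0],
    [0, 0, 0],
    [0, 0, 0],
    [0, 0, 0],
  ],
)

```text
t: 2.8
ee_pos: [536.0, -109.7, 139.1]
tool_rot: [[-0.875, 0.484, 0.0], [0.484, 0.875, -0.0], [-0.0, 0.0, -1.0]]
force: [-0.2, -0.1, -0.6]
width: 0.001
grasp_force: 0.1
```

```bash
python3 g.py; python3 w.py
```

```text
t 2.8 tip tray [-49.4 -50.1] z 66.1 dir 49.0 F [-0.2 -0.1 -0.6] w 0.0
red 1169 [308. 267.] [-34.1 -34.3]
orange 723 [480. 176.] [-23.4  44.3]
orange 73 [508. 244.] [10.4 38. ]
```

move_arm(
  translation=[
    [0, 0.035, 0.007],
    [0, 0.07, 0.007],
    [0, 0.105, 0.007],
    [0, 0.14, 0.007],
    [0, 0.17, 0.007],
  ],
  turn=[
    [0, 0, 0],
    [0, 0, 0],
    [0, 0, 0],
    [0, 0, 0],
    [0, 0, 0],
  ],
)

```text
t: 3.35
ee_pos: [560.8, -64.9, 136.8]
tool_rot: [[-0.875, 0.484, 0.0], [0.484, 0.875, 0.0], [0.0, 0.0, -1.0]]
force: [-0.3, 0.2, -0.6]
width: -0.001
grasp_force: 0.0
```

move_arm(
  translation=[
    [0, -0.03, 0],
    [0, -0.06, 0],
    [0, -0.08, 0],
    [0, -0.08, 0],
    [0, -0.08, 0],
  ],
  turn=[
    [0, 0, 0],
    [0, 0, 0],
    [0, 0, 0],
    [0, 0, 0],
    [0, 0, 0],
  ],
)

```text
t: 3.85
ee_pos: [548.5, -87.6, 136.9]
tool_rot: [[-0.874, 0.486, 0.0], [0.486, 0.874, 0.0], [-0.0, 0.0, -1.0]]
force: [-0.6, -0.8, 0.1]
width: 0.003
grasp_force: 0.0
```

```bash
python3 w.py; python3 g.py 0 -30 64 90
```

```text
red 1501 [365. 269.] [-0.4  3.7]
yellow 284 [257. 356.] [  2.9 -63.6]
orange 646 [421. 176.] [-22.8  45.1]
orange 830 [474. 249.] [18.  44.3]
t 3.9 tip tray [-32.5 -30.7] z 63.9 dir 48.9 F [-0.6  0.2  0.3] w 0.0
[-0.08   0.073 -0.   ] [ 0.000e+00  1.000e-04 -2.282e-01]
```

```bash
python3 g.py -0.7 -26 64 90
```

```text
t 3.9 tip tray [-32.5 -30.7] z 63.9 dir 48.9 F [-0.6  0.2  0.3] w 0.0
[-0.069  0.081 -0.   ] [ 0.000e+00  1.000e-04 -2.282e-01]
```

move_arm(
  translation=[
    [-0.014, 0.016, 0],
    [-0.028, 0.032, 0],
    [-0.042, 0.048, 0],
    [-0.056, 0.064, 0],
    [-0.069, 0.081, 0],
  ],
  turn=[
    [0, 0, -0.046],
    [0, 0, -0.092],
    [0, 0, -0.137],
    [0, 0, -0.183],
    [0, 0, -0.228],
  ],
)

```text
t: 4.4
ee_pos: [578.9, -75.5, 136.8]
tool_rot: [[-0.977, -0.214, 0.0], [-0.214, 0.977, 0.0], [-0.0, 0.0, -1.0]]
force: [0.7, 0.5, -0.2]
width: -0.002
grasp_force: 0.0
```

```bash
python3 w.py; python3 g.py -0.7 -26 64 90
```

```text
red 1497 [325. 267.] [-0.6  3.8]
yellow 1551 [162. 264.] [ -2.  -68.9]
orange 591 [427. 228.] [-22.2  43. ]
orange 700 [411. 313.] [18.6 42.1]
t 4.45 tip tray [  0.4 -25.4] z 63.9 dir 90.8 F [-0.3  0.2  0.7] w 0.0
[ 0.004 -0.002 -0.   ] [-0.      0.0004  0.0042]
```

move_arm(
  translation=[
    [0.004, 0.026, 0],
    [0.004, 0.052, 0],
    [0.004, 0.078, 0],
    [0.004, 0.104, 0],
    [0.004, 0.128, 0],
  ],
  turn=[
    [0, 0, 0.004],
    [0, 0, 0.004],
    [0, 0, 0.004],
    [0, 0, 0.004],
    [0, 0, 0.004],
  ],
)

```text
t: 4.95
ee_pos: [569.1, -37.5, 136.9]
tool_rot: [[-0.981, -0.196, 0.0], [-0.196, 0.981, 0.0], [-0.0, 0.0, -1.0]]
force: [0.7, -0.3, -0.3]
width: -0.003
grasp_force: 0.0
```

```bash
python3 w.py; python3 g.py -0.7 42 64 90
```

```text
red 1164 [309. 269.] [-0.9 35.6]
yellow 1541 [ 74. 270.] [ -1.9 -69.2]
orange 534 [335. 230.] [-22.1  44.9]
t 5.0 tip tray [-2.1 14.6] z 63.8 dir 89.3 F [-0.4  0.8  0.4] w 0.0
[-0.004  0.091 -0.001] [ 0.0002 -0.0001 -0.0038]
```

move_arm(
  translation=[
    [-0.002, 0.02, 0],
    [-0.004, 0.04, 0],
    [-0.004, 0.06, 0],
    [-0.004, 0.08, 0],
    [-0.004, 0.095, 0],
  ],
  turn=[
    [0, 0, -0.004],
    [0, 0, -0.004],
    [0, 0, -0.004],
    [0, 0, -0.004],
    [0, 0, -0.004],
  ],
)

```text
t: 5.5
ee_pos: [564.8, -9.7, 136.8]
tool_rot: [[-0.978, -0.209, 0.0], [-0.209, 0.978, 0.0], [-0.0, 0.0, -1.0]]
force: [-0.1, -0.5, 0.4]
width: 0.003
grasp_force: 0.2
```

```bash
python3 w.py; python3 g.py -0.7 10 64 90
```

```text
red 1145 [308. 264.] [-2.  63.4]
yellow 1150 [ 16. 265.] [ -1.5 -66.7]
orange 480 [269. 226.] [-22.5  45.8]
t 5.55 tip tray [-0.5 42.3] z 63.8 dir 90.0 F [-0.7 -0.5 -1. ] w 0.0
[ 0.001 -0.108 -0.001] [ 0.0001 -0.0001  0.0002]
```

move_arm(
  translation=[
    [0, 0.015, 0],
    [0, 0.03, 0],
    [0, 0.03, 0],
    [0, 0, 0],
    [0, -0.04, 0],
  ],
  turn=[
    [0, 0, 0],
    [0, 0, 0],
    [0, 0, 0],
    [0, 0, 0],
    [0, 0, 0],
  ],
)

```text
t: 6.05
ee_pos: [567.7, -22.5, 136.9]
tool_rot: [[-0.978, -0.209, 0.0], [-0.209, 0.978, -0.0], [-0.0, -0.0, -1.0]]
force: [-0.6, -0.5, 1.2]
width: 0.001
grasp_force: 0.0
```

```bash
python3 w.py; python3 g.py 84 -84 110 135;python3 - <<'E'
from bench import read_camera
import cv2
cv2.imwrite("pics/b.png",read_camera("wrist")['color'][:,:,::-1])
E
```

```text
red 608 [340. 229.] [-18.7  63.2]
yellow 1578 [ 39. 264.] [ -1.9 -69.3]
orange 494 [300. 226.] [-22.4  45.3]
t 6.1 tip tray [-0.2 26.4] z 63.9 dir 90.0 F [ 1.  -2.1 -0.1] w -0.0
[-0.281 -0.368 -0.153] [-5.000e-04  1.000e-04 -2.501e-01]
```

View pics/b.png

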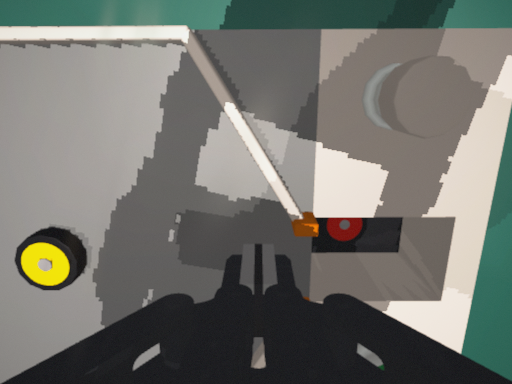

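```bash
python3 g.py 72 -87 110 115
```

```text
t 6.15 tip tray [-0.3 27.1] z 63.9 dir 89.9 F [ 1.1  0.5 -0.5] w 0.0
[-0.242 -0.38  -0.153] [-0.0003  0.0002 -0.1394]
```

move_arm(
  translation=[
    [0, 0, -0.08],
    [0, 0, -0.153],
    [-0.07, -0.12, -0.153],
    [-0.15, -0.25, -0.153],
    [-0.24, -0.378, -0.153],
  ],
  turn=[
    [0, 0, 0],
    [0, 0, -0.03],
    [0, 0, -0.07],
    [0, 0, -0.1],
    [0, 0, -0.139],
  ],
)

```text
t: 6.65
ee_pos: [662.3, -119.4, 183.3]
tool_rot: [[-0.796, -0.606, 0.001], [-0.606, 0.796, -0.0], [-0.0, -0.0, -1.0]]
force: [0.4, -0.0, -0.8]
width: -0.002
grasp_force: 0.0
```

```bash
python3 g.py 72 -87 64 115;python3 w.py
```

```text
t 6.65 tip tray [ 72.  -85.8] z 110.3 dir 115.3 F [ 0.4 -0.  -0.8] w -0.0
[ 0.002 -0.003  0.154] [-0.0001  0.0001  0.0015]
yellow 1274 [349. 123.] [ -2.2 -68.5]
blue 927 [309. 229.] [ 60.  -59.6]
orange 323 [497. 248.] [22.9 40. ]
```

move_arm(
  translation=[
    [0.002, -0.004, 0.05],
    [0.002, -0.004, 0.1],
    [0.002, -0.004, 0.135],
    [0.002, -0.004, 0.154],
    [0.002, -0.004, 0.154],
  ],
  turn=[
    [0, 0, 0],
    [0, 0, 0],
    [0, 0, 0],
    [0, 0, 0],
    [0, 0, 0],
  ],
)

```text
t: 7.2
ee_pos: [661.0, -118.2, 135.4]
tool_rot: [[-0.798, -0.603, -0.002], [-0.603, 0.798, 0.001], [0.001, 0.002, -1.0]]
force: [-1.0, 0.3, 0.8]
width: -0.004
grasp_force: 0.0
```

move_arm(
  translation=[
    [0, 0.025, 0],
    [0, 0.05, 0],
    [0, 0.075, 0],
    [0, 0.1, 0],
    [0, 0.06, 0],
  ],
  turn=[
    [0, 0, 0],
    [0, 0, 0],
    [0, 0, 0],
    [0, 0, 0],
    [0, 0, 0],
  ],
)

```text
t: 7.7
ee_pos: [650.0, -102.8, 136.9]
tool_rot: [[-0.797, -0.604, -0.001], [-0.604, 0.797, 0.001], [0.0, 0.001, -1.0]]
force: [-0.3, 0.9, -0.4]
width: -0.005
grasp_force: 0.0
```

```bash
python3 g.py 71 -61 64 138;python3 w.py
```

```text
t 7.7 tip tray [ 63.5 -67. ] z 63.9 dir 115.2 F [-0.3  0.9 -0.4] w -0.01
[-0.031  0.007 -0.   ] [ 0.0005 -0.     -0.1269]
yellow 2184 [326. 131.] [ -2.2 -68.6]
blue 1494 [331. 268.] [ 49.9 -37.9]
orange 160 [506. 281.] [21.2 30.9]
```

```bash
python3 g.py 71.5 -56 64 140.3
```

```text
t 7.75 tip tray [ 64.7 -70.3] z 64.1 dir 115.1 F [ 0.  -1.5  0.6] w -0.0
[-0.041  0.034  0.   ] [-6.000e-04  1.000e-04 -1.401e-01]
```

move_arm(
  translation=[
    [-0.014, 0.006, 0],
    [-0.028, 0.014, 0],
    [-0.041, 0.024, 0],
    [-0.041, 0.034, 0],
    [-0.041, 0.034, 0],
  ],
  turn=[
    [0, 0, -0.04],
    [0, 0, -0.08],
    [0, 0, -0.11],
    [0, 0, -0.14],
    [0, 0, -0.14],
  ],
)

```text
t: 8.25
ee_pos: [654.8, -89.5, 136.5]
tool_rot: [[-0.465, -0.885, 0.0], [-0.885, 0.465, -0.0], [-0.0, -0.0, -1.0]]
force: [-0.7, -0.2, 0.3]
width: -0.002
grasp_force: 0.0
```

```bash
python3 g.py;python3 w.py
```

```text
t 8.25 tip tray [ 71. -55.] z 63.5 dir 140.3 F [-0.7 -0.2  0.3] w -0.0
yellow 2153 [379. 139.] [ -2.2 -68.5]
blue 1488 [320. 268.] [ 49.9 -38. ]
orange 250 [464. 349.] [22.7 34.4]
```

move_arm(
  translation=[
    [0, 0.025, 0],
    [0, 0.05, 0],
    [0, 0.075, 0],
    [0, 0.1, 0],
    [0, 0.12, 0],
  ],
  turn=[
    [0, 0, 0],
    [0, 0, 0],
    [0, 0, 0],
    [0, 0, 0],
    [0, 0, 0],
  ],
)

```text
t: 8.8
ee_pos: [622.0, -72.0, 136.6]
tool_rot: [[-0.466, -0.885, -0.0], [-0.885, 0.466, 0.0], [-0.0, 0.0, -1.0]]
force: [-0.6, -0.0, -0.3]
width: -0.0
grasp_force: 0.0
```

```bash
python3 g.py;python3 w.py
```

```text
t 8.8 tip tray [ 42.5 -31.1] z 63.6 dir 140.2 F [-0.6 -0.  -0.3] w -0.0
yellow 2127 [285. 139.] [ -2.2 -68.6]
blue 1223 [308. 267.] [ 25.2 -17.6]
orange 541 [469. 305.] [-19.3  39.6]
```

move_arm(
  translation=[
    [0, 0.03, 0],
    [0, 0.06, 0],
    [0, 0.09, 0],
    [0, 0.107, 0],
    [0, 0.107, 0],
  ],
  turn=[
    [0, 0, 0],
    [0, 0, 0],
    [0, 0, 0],
    [0, 0, 0],
    [0, 0, 0],
  ],
)

```text
t: 9.35
ee_pos: [593.6, -57.1, 136.6]
tool_rot: [[-0.465, -0.885, -0.001], [-0.885, 0.465, 0.0], [0.0, 0.001, -1.0]]
force: [-0.4, -0.8, 0.1]
width: -0.002
grasp_force: 0.0
```

move_arm(
  translation=[
    [0, -0.02, 0],
    [0, -0.05, 0],
    [0, -0.08, 0],
    [0, -0.08, 0],
    [0, -0.08, 0],
  ],
  turn=[
    [0, 0, 0],
    [0, 0, 0],
    [0, 0, 0],
    [0, 0, 0],
    [0, 0, 0],
  ],
)

```text
t: 9.85
ee_pos: [615.7, -69.0, 136.1]
tool_rot: [[-0.466, -0.885, -0.0], [-0.885, 0.466, 0.0], [-0.0, 0.0, -1.0]]
force: [0.5, -1.1, -0.0]
width: -0.001
grasp_force: 0.0
```

```bash
python3 g.py -0.7 -26 64 90;python3 w.py
```

```text
t 9.85 tip tray [ 37.  -26.8] z 63.1 dir 140.2 F [ 0.5 -1.1 -0. ] w -0.0
[ 0.078  0.098 -0.003] [ 1.00e-04 -1.00e-04  2.79e-01]
yellow 2139 [267. 139.] [ -2.2 -68.7]
blue 1504 [363. 269.] [1.4 2.8]
orange 520 [455. 306.] [-19.6  39.8]
orange 157 [375. 360.] [23.7 41.2]
```

move_arm(
  translation=[
    [0.01, 0.01, 0],
    [0.025, 0.03, 0],
    [0.04, 0.05, -0.002],
    [0.058, 0.072, -0.002],
    [0.075, 0.095, -0.002],
  ],
  turn=[
    [0, 0, 0.047],
    [0, 0, 0.094],
    [0, 0, 0.141],
    [0, 0, 0.188],
    [0, 0, 0.235],
  ],
)

```text
t: 10.4
ee_pos: [579.3, -75.3, 137.1]
tool_rot: [[-0.942, -0.336, -0.0], [-0.336, 0.942, 0.0], [0.0, 0.0, -1.0]]
force: [0.5, 0.4, -0.1]
width: -0.004
grasp_force: 0.0
```

```bash
python3 g.py 1.5 -25 64 92;python3 w.py
```

```text
t 10.4 tip tray [  0.1 -25.4] z 64.1 dir 97.6 F [ 0.5  0.4 -0.1] w -0.0
[-0.005  0.001  0.   ] [ 0.0001 -0.0001  0.0311]
red 52 [426. 259.] [-13.8  47.4]
yellow 1599 [162. 251.] [ -2.  -68.9]
blue 1432 [320. 277.] [1.4 2.6]
orange 588 [428. 246.] [-22.   42.7]
orange 148 [400. 318.] [13.7 40.1]
```

move_arm(
  translation=[
    [-0.005, 0, 0],
    [-0.008, 0.033, 0],
    [-0.011, 0.066, 0],
    [-0.014, 0.098, 0],
    [-0.017, 0.127, 0],
  ],
  turn=[
    [0, 0, 0.031],
    [0, 0, 0.031],
    [0, 0, 0.031],
    [0, 0, 0.031],
    [0, 0, 0.031],
  ],
)

```text
t: 10.95
ee_pos: [571.3, -36.5, 137.1]
tool_rot: [[-0.968, -0.251, -0.0], [-0.251, 0.968, 0.0], [0.0, 0.0, -1.0]]
force: [0.3, -0.6, 0.3]
width: -0.001
grasp_force: 0.0
```

```bash
python3 g.py -0.5 43 64 90;python3 w.py
```

```text
t 10.95 tip tray [ 0.3 14.2] z 64.1 dir 92.5 F [ 0.3 -0.6  0.3] w -0.0
[-0.002  0.096  0.   ] [ 0.0001 -0.0001  0.0138]
red 603 [365. 232.] [-18.6  58.9]
yellow 1602 [ 71. 255.] [ -2.  -69.2]
blue 1205 [308. 267.] [-0.7 35.9]
orange 527 [336. 228.] [-22.1  44.8]
orange 42 [317. 300.] [12.1 40.2]
```

move_arm(
  translation=[
    [-0.001, 0.02, 0],
    [-0.002, 0.045, 0],
    [-0.002, 0.07, 0],
    [-0.002, 0.095, 0],
    [-0.002, 0.12, 0],
  ],
  turn=[
    [0, 0, 0.007],
    [0, 0, 0.014],
    [0, 0, 0.014],
    [0, 0, 0.014],
    [0, 0, 0.014],
  ],
)

```text
t: 11.5
ee_pos: [563.1, -2.1, 137.1]
tool_rot: [[-0.979, -0.206, 0.0], [-0.206, 0.979, 0.0], [-0.0, 0.0, -1.0]]
force: [-0.3, 0.1, 0.7]
width: -0.002
grasp_force: 0.0
```

move_arm(
  translation=[
    [0, 0.005, 0],
    [0, 0.005, 0],
    [0, -0.03, 0],
    [0, -0.06, 0],
    [0, -0.06, 0],
  ],
  turn=[
    [0, 0, 0],
    [0, 0, 0],
    [0, 0, 0],
    [0, 0, 0],
    [0, 0, 0],
  ],
)

```text
t: 12.0
ee_pos: [567.5, -22.3, 137.1]
tool_rot: [[-0.979, -0.204, 0.001], [-0.204, 0.979, -0.0], [-0.001, -0.0, -1.0]]
force: [-0.1, -0.6, -0.3]
width: 0.002
grasp_force: 0.0
```

```bash
python3 g.py;python3 w.py;python3 - <<'E'
from bench import read_camera
import cv2
cv2.imwrite("pics/c.png",read_camera("wrist")['color'][:,:,::-1])
E
```

```text
t 12.0 tip tray [-0.5 28.9] z 64.1 dir 89.7 F [-0.1 -0.6 -0.3] w 0.0
red 228 [329. 228.] [-18.9  58.7]
yellow 1564 [ 39. 265.] [ -2.  -69.3]
blue 853 [360. 231.] [-17.4  72.4]
orange 493 [299. 226.] [-22.3  45.3]
```

View pics/c.png

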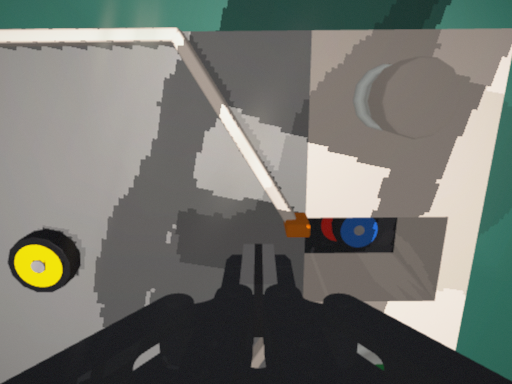

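Both wheels are in the slot: the blue hub at (360,231) lies over the red one at (329,228). I'll raise the arm clear, check once from above, and hand in.

move_arm(
  translation=[
    [0, 0, -0.1],
    [0, 0, -0.2],
    [0, 0, -0.3],
    [0.1, -0.2, -0.4],
    [0.25, -0.35, -0.4],
  ],
  turn=[
    [0, 0, 0],
    [0, 0, 0],
    [0, 0, 0],
    [0, 0, 0],
    [0, 0, 0],
  ],
)

```text
t: 12.6
ee_pos: [533.1, -108.6, 255.8]
tool_rot: [[-0.978, -0.209, 0.006], [-0.209, 0.978, -0.002], [-0.005, -0.003, -1.0]]
force: [-0.0, -1.6, -0.7]
width: 0.004
grasp_force: 0.0
```

move_arm(
  translation=[
    [0.05, -0.1, 0],
    [0.1, -0.2, 0],
    [0.15, -0.25, 0],
    [0.15, -0.25, 0],
    [0.15, -0.25, 0],
  ],
  turn=[
    [0, 0, 0],
    [0, 0, 0],
    [0, 0, 0],
    [0, 0, 0],
    [0, 0, 0],
  ],
)

```text
t: 13.1
ee_pos: [502.9, -190.8, 253.2]
tool_rot: [[-0.979, -0.204, 0.0], [-0.204, 0.979, 0.001], [-0.0, 0.001, -1.0]]
force: [-0.5, -0.1, 0.1]
width: 0.003
grasp_force: 0.0
```

Run:
```python
from h import *
from bench import read_camera
ims=[]
for n,z in(("top",(205,330,135,235)),("side",(205,330,140,240))):
    c=read_camera(n);im=c['color'][z[2]:z[3],z[0]:z[1],::-1];ims.append(cv2.resize(im,None,fx=3,fy=3,interpolation=2))
cv2.imwrite("pics/d.png",np.hstack(ims))
```

```text
(no output)
```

View pics/d.png

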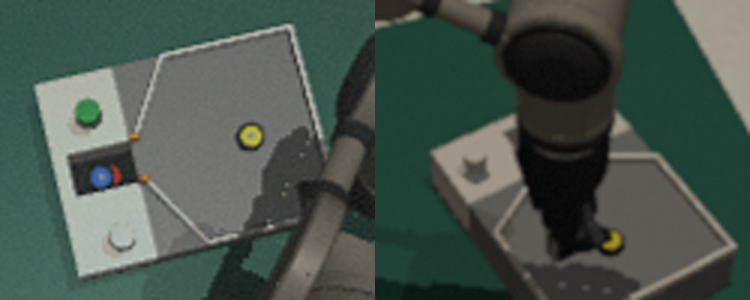

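The top view shows the blue hub (101,177) over the red one in the slot, with yellow (250,136) and both pots where they started and the arm clear of everything.

```bash
python3 -c "
from bench import ctrl
print(ctrl.hand_in())"
```

```text
the job is handed in; nothing more can be done
None
```

I pushed the red wheel and then the blue one through the gate, and both ended up in the slot with the yellow wheel and the pots undisturbed; the job is handed in, but no verdict was returned.

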